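Tip the used-tube box out over the stop bar

ROBOT

A 6-joint arm with a two-finger parallel gripper is mounted at the origin on the work surface. World frame = base frame: x ahead of the robot, y to its left, z up, the work surface at z = 0. Lengths are in m, angles in degrees, forces in N, time in s.
With the tool pointing down it reaches from about 0.25 to 0.85 m from the base axis. Payload 12.5 kg.
Tool frame: the origin (TCP) lies midway between the tips of the shut fingers; the grasp point (between the pads) lies 19 mm behind it (pinch_z is the y of the grasp point in the tool frame, in m); y points along the fingers, x is the direction in which the jaws open and shut, and the axes are right-handed (so a half turn about y gives the same grasp; the last joint's range is limited). The gripper opens to 93 mm and grips with 3 to 60 N. Pads are 15 mm wide; open, the fingers measure 128 mm over their backs; the gripper's body (75 mm by 188 mm) begins 65 mm behind the grasp point.
Start: joints at [58.579, 20.094, 94.641, -0, 65.266, -4.847], TCP at [0.246, 0.492, 0.219] pointing down, gripper open.
Joint ranges: [-157.81, 157.81], [-45, 120.19], [0.68, 151.7], [-89.99, 269.99], [4.06, 180], [-164.3, 164.3]. Speed limits (degrees/s): [127.2, 127.2, 159.86, 180, 180, 180].

INTERFACE

Orientations are given as [roll, pitch, yaw] about the fixed x, y, z axes, in that order (R = Rz(yaw) Ry(pitch) Rx(roll)).
In Python, from station import observe, grab_frame, calibration, finish_job, pinch_z gives the robot as it stands.
- The arm moves only by the tool send_rows, never from a script. Its argument "targets" is a list that holds one entry, the list of rows, each a list of 6 numbers: the shift along the world's x, y, z in m, then the turn, a rotation vector about the world's x, y, z in rad. In form: [[[x, y, z, rx, ry, rz], ...]]. A call has 1 to 8 rows; each row is the pose to reach, as a shift and turn from the pose commanded when the call began; what a row does not reach only later rows make up. A row lasts 1/8 s, in which the tool goes at most 62.5 mm and 10.7 degrees, less where a joint would pass 70% of its speed; a pose out of reach is approached as far as the arm can. A call with a gripper value outside its range is refused whole. "gripper" is the opening in per cent of the stroke, from 0 (shut) to 100 (fully open), set as the call begins (left out, the last holds). The fingers move at their own pace and stop on an object; "force" is the grip in N (left out, the last holds). Time passes only in rows, so rows that repeat a pose let the fingers close. It gives the time, the measured TCP pose, the force and the opening at its end, in the units of the state.
- observe(): the state, without advancing time (a new reading comes with each control period).
- grab_frame(name): name is "side" or "top" or "wrist"; returns (picture, depth): 400x640x3 uint8, red, green, blue; 400x640 float32, m along the optical axis (not along the pixel's ray), 0 where there is no reading.
- calibration(name): a dict with "camera_matrix" (3x3 intrinsics, pixels), "k1" (the pictures are not rectified: a ray, as slopes to the right and down, at radius r is drawn at 1 + k1 r^2 times it, then the intrinsics apply), "rvec" (rotation vector, rad) and "tvec" (3), from world to camera coordinates, as OpenCV has them; the wrist camera has in their place "tool_from_camera" (4x4, takes a point from camera to tool coordinates, whose origin is the TCP and whose axes are the tool frame's). Camera axes: x right, y down, z forward; pixel columns grow to the right and rows downward; lengths in m; the calibration is good to about 2 mm. A picture is of the moment at which its call begins: read the wrist's pose just before it. calibration takes no time and is no camera call.
- finish_job(): hands the job in, once; it reports no verdict.
The state is a dict: "time": time; "joint_positions": joint angles; "qd": joint speeds; "joint_efforts": joint torques, N m; "tool_pos": TCP position; "orientation": TCP orientation; "contact_force": force on the tool from outside, world axes, zero at the start; "ft_torque": the same for the moment, N m; "finger_gap": finger opening in m.
Only numpy, scipy, OpenCV 4.12 (cv2) and the standard library are available. Lean on these libraries where they do the work, as an engineer would, in place of code of your own. Each camera call takes 0.05 s, during which the arm holds its last target.

TASK

Two small open boxes stand on the grey deck of the tip-out station, in front of its red stop bar. Tip the yellow one forward over the stop bar, so that it comes to lie on its side on the sloping metal apron, mouth towards the white discard tray, and both its used tubes roll out into the tray. Do not lift the box bodily off the deck, and leave the blue box with the clean tubes standing where it is.

Things in the scene. Friction and masses are not known exactly. Their poses are not given: they have to be found in the camera images.
- yellow_box_mid (a point): Centre (half-way up) of the loose yellow open box, 80 (x) by 86 (y) by 105 high, wall 3 mm, 0.1 to 0.25 kg. z to its mouth; x towards the fixed red stop bar, 2 to 9 mm ahead of its front wall, 12 mm above the deck. The deck is 75 mm above the bench and free for 65 mm behind the box. Pushed forward high on its back wall, the box catches on the bar and falls over by itself once past balance at about 50 degrees.
- blue_box_mid (a point): Centre (half-way up) of the blue box, the bystander: same size, shape and axes as the yellow one, loose, with two grey-capped clean tubes in it. It stands on the same deck in front of the same 320 mm long stop bar, 160 mm to the yellow box's +y or -y side (74 mm free between them).
- red_tube: Used white tube with red cap, a cylinder 16 mm thick, 60 mm long, 14 g, loose on the yellow box's floor. Origin at its centre, y along it to the cap. It must end in the white discard tray beyond the apron: 180 mm long in the tipping direction, 320 mm wide, floor 30 mm and rim 75 mm above the bench; lying there its centre is 38 mm above the bench.
- orange_tube: Second used tube in the yellow box, the same but with an orange cap. It rolls out over the aluminium apron, which slopes down 15 degrees from the stop bar's top towards the tray and is 70 mm long; the tipped box stays lying on this apron, turned about 105 degrees, its centre about 119 mm above the bench.
Not all that is in view belongs to the job. Of the things that look like the part that bears yellow_box_mid, the middle-sized one is meant. What is shaped like the red_tube but pink is not meant.

How it is judged (in metres and radians):
On the way:
1. the yellow box has been tipped onto its side (angle between yellow_box_mid's own z axis and vertical above 1.4 rad), for 0.2 s.
At the end, for the whole second after the job is handed in: Yellow box on its side on the apron, mouth to the tray: 90 to 120 deg from upright, edges within 28 deg of the blue box's, centre 85 to 140 mm high and 50 mm or more ahead of the blue one's; both used tubes out, in the tray (centres 31 to 55 mm high); blue box upright, within 15 mm of its place (angle between yellow_box_mid's own z axis and vertical between 1.57 and 2.1 rad and angle between the y axis of yellow_box_mid and the y axis of blue_box_mid, either way round below 0.5 rad and x of yellow_box_mid in the frame of blue_box_mid above 0.05 m and height (world z) of yellow_box_mid between 0.085 and 0.14 m and height (world z) of red_tube between 0.031 and 0.055 m and z of each of red_tube, orange_tube in the frame of yellow_box_mid above 0.03 m and height (world z) of orange_tube between 0.031 and 0.055 m and distance of blue_box_mid from where it was at the start of the episode below 0.015 m and angle between blue_box_mid's own z axis and vertical below 0.1 rad); the robot touches nothing.
It fails at once if the yellow box was lifted bodily (its centre rose over 205 mm above the bench, 77 mm above its start) (height (world z) of yellow_box_mid above 0.205 m).
It fails at once if the blue box was moved over 20 mm or tilted over 15 degrees (distance of blue_box_mid from where it was at the start of the episode above 0.02 m or angle between blue_box_mid's own z axis and vertical above 0.26 rad).
It also fails if it takes over 35 s, if anything falls off the work surface, if the arm or the gripper's body presses on something with over 40 N, if the wrist force passes 120 N, or if a joint passes its speed limit or range.

## Working session

There is one attempt and no reset: what is moved stays moved. The work goes in short steps, Python scripts to look and compute and a tool call to move; the robot and the scene stay as the last step left them, time stands still between calls to the robot, and variables do not carry over. Pictures are saved under pics/ and viewed, and the job is handed in when it is done.

Besides the shell and the picture viewer there is one more tool, called as name(argument=value, ...), one argument or row to a line, values as JSON. send_rows: Moves the arm, as the interface text tells. Its arguments: {"type":"object","properties":{"targets":{"type":"array","items":{"type":"array","items":{"type":"array","items":{"type":"number"}}}},"gripper":{"type":"number"},"force":{"type":"number"}},"required":["targets"]}

```bash
ls; mkdir -p pics; python3 - <<'E'
from station import *
import cv2,numpy as np
o=observe();print(o, pinch_z)
for n in("side","top","wrist"):
    p,d=grab_frame(n);cv2.imwrite(f"pics/{n}0.png",p[:,:,::-1]);np.save(f"pics/{n}0.npy",d);print(n,calibration(n))
E
```

```text
pics
{'time': 0.0, 'joint_positions': array([ 5.85776819e+01,  2.01241869e+01,  9.46768350e+01,  1.80576929e-04,
        6.52649196e+01, -4.84860242e+00]), 'qd': array([ 0.06245601,  0.02766999, -0.03035436,  0.07774357, -0.03270096,
       -0.00461745]), 'joint_efforts': array([ 5.30544621e-04, -4.97320211e+01, -2.85259223e+01,  6.99547352e-02,
        2.56771746e-02, -6.91385867e-05]), 'tool_pos': array([0.24585168, 0.49161154, 0.21810363]), 'orientation': array([-8.99942631e+01,  6.56917614e-02,  6.34262120e+01]), 'contact_force': array([-0.17259909, -0.64147306, -0.74153719]), 'ft_torque': array([ 0.04207821, -0.01564501,  0.02708899]), 'finger_gap': 0.09313619729029354} -0.0188
side {'camera_matrix': array([[368.14474559,   0.        , 320.53228999],
       [  0.        , 368.14474559, 207.624689  ],
       [  0.        ,   0.        ,   1.        ]]), 'k1': -0.08286697850176622, 'rvec': array([ 2.11886934, -0.30235475,  0.15313914]), 'tvec': array([-0.49996517,  0.0977995 ,  0.86838566])}
top {'camera_matrix': array([[440.00426098,   0.        , 316.14088308],
       [  0.        , 440.00426098, 196.08262447],
       [  0.        ,   0.        ,   1.        ]]), 'k1': 0.005006125434327059, 'rvec': array([ 2.14938618, -2.12171965,  0.15510177]), 'tvec': array([-0.13766726,  0.5276637 ,  0.92011743])}
wrist {'camera_matrix': array([[329.49303599,   0.        , 320.92206774],
       [  0.        , 329.49303599, 196.17225063],
       [  0.        ,   0.        ,   1.        ]]), 'k1': 0.013022291345596047, 'tool_from_camera': array([[ 9.99999061e-01, -7.92104999e-04, -1.11839654e-03,
         1.02097833e-03],
       [ 8.83219798e-04, -2.51513325e-01,  9.67853433e-01,
        -1.65936158e-01],
       [-1.04793318e-03, -9.67853512e-01, -2.51512389e-01,
         6.89706963e-02],
       [ 0.00000000e+00,  0.00000000e+00,  0.00000000e+00,
         1.00000000e+00]])}
```

View pics/side0.png

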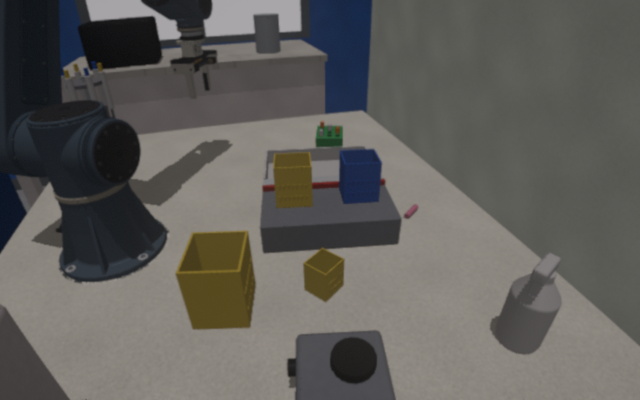

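View pics/top0.png

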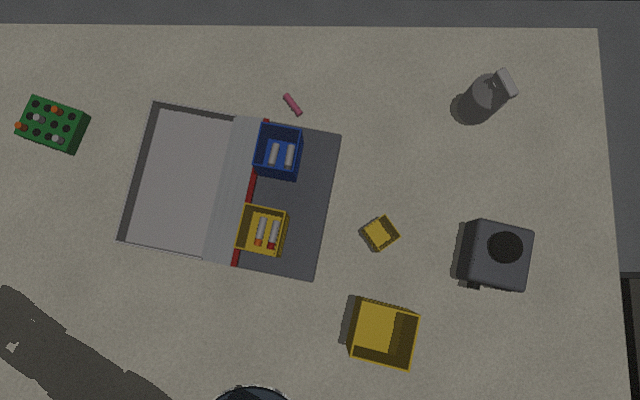

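View pics/wrist0.png

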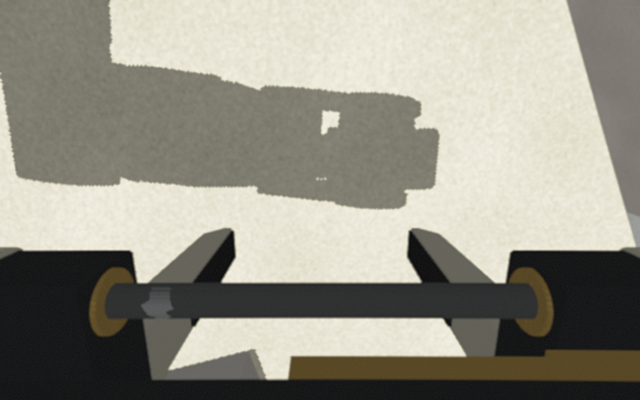

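The top view shows the middle-sized yellow box on the deck at about (262,231) and the blue box at (278,152). The red bar is to their left and the white tray is at the far left. The large yellow box (383,333), the small one (379,233) and the pink tube (292,104) are distractors.

```bash
cat > h.py <<'E'
import numpy as np,cv2
from station import *
def slopes(n,px):
    c=calibration(n);K=c["camera_matrix"];k=c["k1"]
    px=np.atleast_2d(px).astype(float)
    u=cv2.undistortPoints(px.reshape(-1,1,2),K,np.array([k,0,0,0.])).reshape(-1,2)
    return np.c_[u,np.ones(len(u))],c
def cam(n):
    c=calibration(n);R=cv2.Rodrigues(c["rvec"])[0];return R,c["tvec"]
def plane(n,px,z):
    s,c=slopes(n,px);R,t=cam(n);o=-R.T@t;d=s@R
    return o+d*((z-o[2])/d[:,2])[:,None]
def pts(n,px,depth):
    s,c=slopes(n,px);R,t=cam(n);return (s*np.asarray(depth)[:,None]-t)@R
def proj(n,P):
    c=calibration(n);return cv2.projectPoints(np.atleast_2d(P).astype(float),c["rvec"],c["tvec"],c["camera_matrix"],np.array([c["k1"],0,0,0]))[0].reshape(-1,2)
E
python3 - <<'E'
from h import *
for n,boxes in(("top",{"y":(225,195,300,265),"b":(240,110,310,190)}),("side",{"y":(265,145,318,212),"b":(330,140,390,206)})):
    im=cv2.imread(f"pics/{n}0.png");d=np.load(f"pics/{n}0.npy");hsv=cv2.cvtColor(im,cv2.COLOR_BGR2HSV)
    for k,(x0,y0,x1,y1) in boxes.items():
        m=cv2.inRange(hsv,(18,90,20),(35,255,255)) if k=="y" else cv2.inRange(hsv,(105,90,20),(130,255,255))
        w=np.zeros_like(m);w[y0:y1,x0:x1]=m[y0:y1,x0:x1]
        v,u=np.nonzero((w>0)&(d>0));P=pts(n,np.c_[u,v],d[v,u])
        print(n,k,len(u),"z pct",np.percentile(P[:,2],[1,20,50,80,90,95,99]).round(3))
        top=P[(P[:,2]>.165)&(P[:,2]<.195)]
        if len(top)>5:
            r=cv2.minAreaRect(top[:,:2].astype(np.float32)*1000);print("  rim rect",r,len(top), "zmed",np.median(top[:,2]))
        cs,_=cv2.findContours(w,cv2.RETR_EXTERNAL,cv2.CHAIN_APPROX_NONE);c=max(cs,key=cv2.contourArea)
        print("  px",cv2.approxPolyDP(c,3,True).reshape(-1,2).tolist())
    if n=="top":
        m=cv2.inRange(hsv,(0,150,60),(6,255,255))|cv2.inRange(hsv,(172,150,60),(180,255,255))
        w=np.zeros_like(m);w[110:270,225:275]=m[110:270,225:275];v,u=np.nonzero(w);P=plane(n,np.c_[u,v],.087)
        r=cv2.minAreaRect(P[:,:2].astype(np.float32)*1000);print("bar",r)
        vx=cv2.fitLine(P[:,:2].astype(np.float32),cv2.DIST_HUBER,0,.01,.01).ravel();print(vx,np.degrees(np.arctan2(vx[1],vx[0])))
        for q in [(330,200),(325,255),(180,180),(220,200)]:
            print(q,pts(n,[q],[d[q[1],q[0]]]))
E
```

```text
top y 1803 z pct [0.074 0.077 0.103 0.171 0.179 0.18  0.181]
  rim rect ((444.4883117675781, -29.254413604736328), (80.4984359741211, 85.92002868652344), 78.44984436035156) 405 zmed 0.17863040136632893
  px [[245, 202], [233, 246], [280, 256], [289, 217], [286, 212]]
top b 1929 z pct [0.074 0.079 0.127 0.17  0.179 0.18  0.181]
  rim rect ((602.0390625, -55.8892822265625), (80.80146789550781, 87.12291717529297), 79.75701141357422) 464 zmed 0.1778990340655778
  px [[261, 122], [252, 164], [260, 175], [295, 181], [303, 143], [301, 129]]
bar ((526.9427490234375, -26.21844482421875), (78.21087646484375, 315.898681640625), 79.5552978515625)
[ 0.98289245 -0.18418029  0.49792176  0.0119452 ] -10.613346
(330, 200) [[ 0.52724358 -0.16197948 -0.00082127]]
(325, 255) [[ 4.03072526e-01 -1.51909641e-01  2.80801493e-04]]
(180, 180) [[0.56405594 0.17361003 0.02748067]]
(220, 200) [[0.51361387 0.07170796 0.07198827]]
side y 1994 z pct [0.079 0.108 0.149 0.171 0.178 0.181 0.183]
  rim rect ((444.7662658691406, -25.895343780517578), (84.50171661376953, 85.98860931396484), 77.74342346191406) 562 zmed 0.17474939618168234
  px [[309, 152], [274, 154], [277, 207], [311, 205]]
side b 2046 z pct [0.079 0.107 0.147 0.17  0.177 0.18  0.182]
  rim rect ((601.734130859375, -53.18730545043945), (84.13142395019531, 84.70275115966797), 79.96023559570312) 553 zmed 0.17435249194262345
  px [[340, 150], [339, 186], [344, 203], [377, 201], [380, 161], [375, 152]]
```

```bash
python3 - <<'E'
import cv2
a=cv2.imread("pics/top0.png")[100:285,110:350];cv2.imwrite("pics/t0z.png",cv2.resize(a,None,fx=3.3,fy=3.2,interpolation=cv2.INTER_CUBIC))
a=cv2.imread("pics/side0.png")[130:255,250:410];cv2.imwrite("pics/s0z.png",cv2.resize(a,None,fx=4.7,fy=4.7,interpolation=cv2.INTER_CUBIC))
E
```

```text
(no output)
```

View pics/t0z.png

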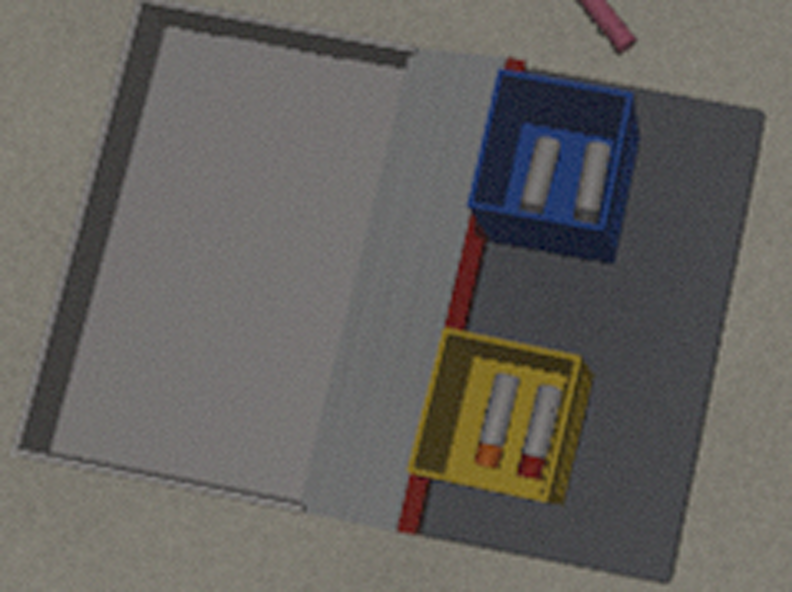

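View pics/s0z.png

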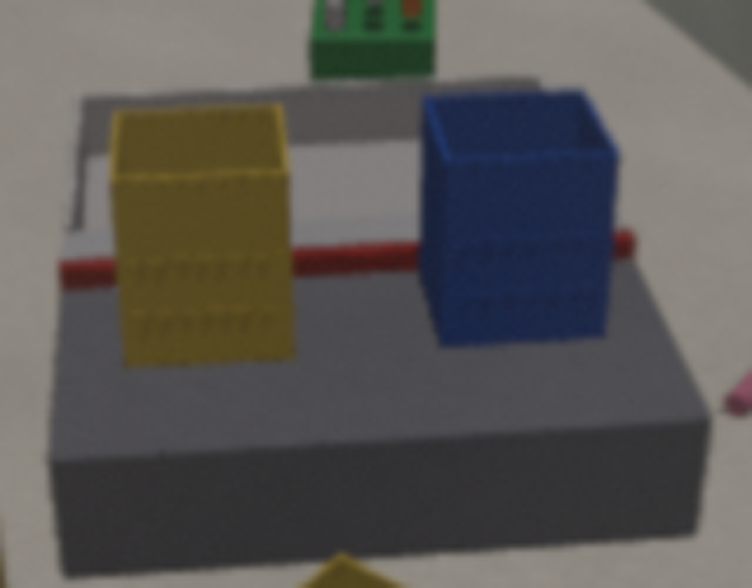

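Both views agree. The yellow rim centre is at (0.4445, -0.0275) and the blue one at (0.602, -0.0545), 160 mm apart, with rims at z≈0.18. The tip direction is d=(0.168, 0.986). I'll bring the tool behind the box with the jaws parallel to the bar and push with two finger flanks, about 75 mm across.

send_rows(
  targets=[
    [[0.018, -0.05, 0.03, 0, 0, -0.12], [0.036, -0.11, 0.06, 0, 0, -0.25], [0.055, -0.17, 0.06, 0, 0, -0.38], [0.074, -0.23, 0.06, 0, 0, -0.5], [0.092, -0.29, 0.06, 0, 0, -0.63], [0.11, -0.35, 0.06, 0, 0, -0.76], [0.13, -0.41, 0.06, 0, 0, -0.89], [0.148, -0.47, 0.06, 0, 0, -1.02]],
  ],
  gripper=43,
  force=20,
)

```text
time: 1.15
tool_pos: [0.3918, 0.0279, 0.2788]
orientation: [-90.0, -0.0, 4.7]
contact_force: [1.2, 0.5, 0.8]
finger_gap: 0.0398
```

send_rows(
  targets=[
    [[0.012, -0.045, 0, 0, 0, -0.1], [0.026, -0.09, 0, 0, 0, -0.2], [0.037, -0.128, 0, 0, 0, -0.256], [0.037, -0.128, -0.02, 0, 0, -0.256], [0.037, -0.128, -0.05, 0, 0, -0.256], [0.037, -0.128, -0.05, 0, 0, -0.256]],
  ],
)

```text
time: 1.9
tool_pos: [0.4275, -0.0978, 0.2273]
orientation: [-90.0, 0.2, -9.7]
contact_force: [0.3, -0.4, 0.1]
finger_gap: 0.0399
```

```bash
python3 - <<'E'
from h import *
o=observe();print(o["tool_pos"],o["orientation"],o["contact_force"],o["finger_gap"],o["joint_positions"])
for n in("side","wrist"):
    p,d=grab_frame(n);cv2.imwrite(f"pics/{n}1.png",p[:,:,::-1]);np.save(f"pics/{n}1.npy",d)
C=np.array([.4445,-.0275]);dd=np.array([.168,.986]);print("s",(o["tool_pos"][:2]-C)@dd,"lat",(o["tool_pos"][:2]-C)@[.986,-.168])
E
```

```text
[ 0.42753502 -0.09782443  0.22725703] [-89.96477492   0.22022252  -9.69407892] [ 0.32044434 -0.3554915   0.05716609] 0.039949184767228904 [-1.89736460e+01  7.85534832e+00  1.09390815e+02 -8.38666012e-04
  6.29768571e+01 -9.27911693e+00]
s -0.07219000518772636 lat -0.004912963962090647
```

View pics/side1.png

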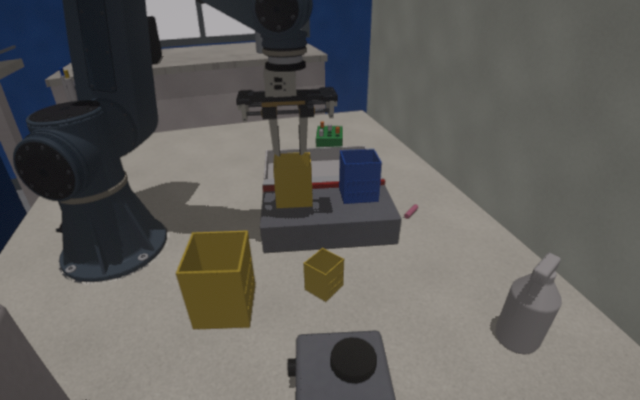

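View pics/wrist1.png

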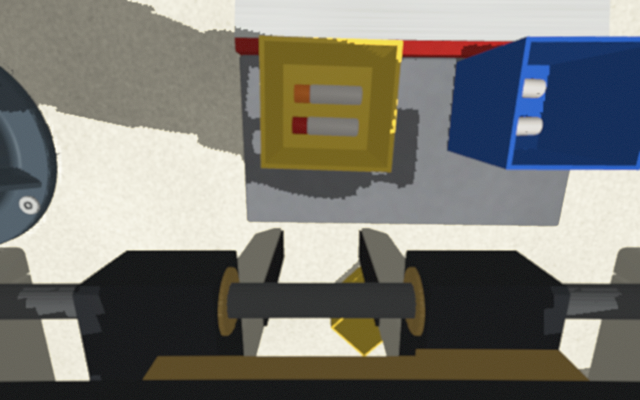

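```bash
python3 - <<'E'
from h import *
print(proj("side",[[.4275,-.0978,.2273],[.4445,-.0275,.18],[.4377,-.067,.18],[.4377,-.067,.075]]))
d=np.load("pics/side1.npy");print(d[145:160,277],d[145:160,303])
for q in [(277,148),(303,148),(290,165)]: print(pts("side",[q],[d[q[1],q[0]]]))
E
```

```text
[[289.66541198 154.69147196]
 [291.699838   160.57319555]
 [292.43941519 168.21024991]
 [294.64144697 208.07306261]]
[0.7423904  0.74335575 0.7416503  0.7466348  0.74973494 0.75041133
 0.75084126 0.7495474  0.75502497 0.7520925  0.7563348  0.8843946
 0.8857065  0.8856492  0.89023155] [0.7491975  0.7502099  0.7502596  0.75069356 0.75462085 0.75582206
 0.7574454  0.75770783 0.7590441  0.8887017  0.8875157  0.889611
 0.8904934  0.8942876  0.89400405]
[[ 0.4018399  -0.09954704  0.24635448]]
[[ 0.45356284 -0.11045987  0.24413602]]
[[0.44749056 0.01359434 0.14925872]]
```

The tips read back where expected: about 30 mm behind the back wall and centred within 5 mm. I'll descend to z≈0.165.

send_rows(
  targets=[
    [[0.003, 0, -0.02, 0, 0, 0], [0.005, 0, -0.045, 0, 0, 0], [0.005, 0, -0.063, 0, 0, 0], [0.005, 0, -0.063, 0, 0, 0], [0.005, 0, -0.063, 0, 0, 0]],
  ],
)

```text
time: 2.62
tool_pos: [0.4343, -0.0983, 0.1669]
orientation: [-90.0, -0.1, -9.7]
contact_force: [0.5, -0.1, 0.3]
finger_gap: 0.0399
```

send_rows(
  targets=[
    [[0.001, 0.005, 0, 0, 0, 0], [0.0017, 0.01, 0, 0, 0, 0], [0.0025, 0.015, 0, 0, 0, 0], [0.0034, 0.02, 0, 0, 0, 0], [0.0042, 0.025, 0, 0, 0, 0], [0.005, 0.03, 0, 0, 0, 0], [0.006, 0.035, 0, 0, 0, 0], [0.0067, 0.04, 0, 0, 0, 0]],
  ],
)

```text
time: 3.62
tool_pos: [0.4407, -0.0582, 0.166]
orientation: [-90.0, -0.1, -9.7]
contact_force: [-1.2, -5.5, 6.1]
finger_gap: 0.04
```

```bash
python3 - <<'E'
from h import *
o=observe();print(o["tool_pos"],o["orientation"],o["contact_force"])
for n in("side",):
    p,d=grab_frame(n);cv2.imwrite(f"pics/{n}2.png",cv2.resize(p[60:260,200:440,::-1],None,fx=3,fy=3))
E
```

```text
[ 0.44070159 -0.05815673  0.16597918] [-9.00351611e+01 -6.04591721e-02 -9.68462568e+00] [-1.17897645 -5.47193956  6.11307087]
```

View pics/side2.png

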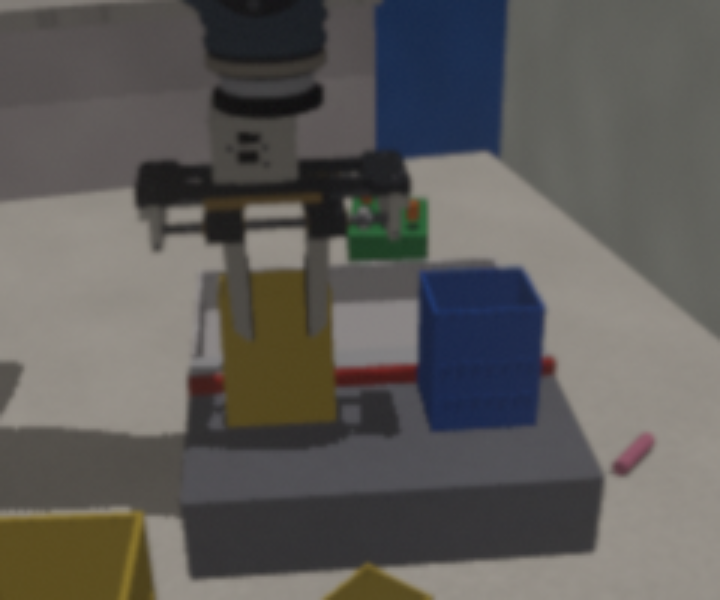

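The two fingers are on the back wall at crop (240–320, 330) and the box has begun to tilt against the bar. The push takes about 5.5 N and the blue box hasn't moved. I'll continue, rising slightly.

send_rows(
  targets=[
    [[0.001, 0.005, 0.002, 0, 0, 0], [0.0017, 0.01, 0.004, 0, 0, 0], [0.0025, 0.015, 0.006, 0, 0, 0], [0.0034, 0.02, 0.008, 0, 0, 0], [0.0042, 0.025, 0.01, 0, 0, 0], [0.005, 0.03, 0.011, 0, 0, 0], [0.006, 0.035, 0.012, 0, 0, 0], [0.0067, 0.04, 0.012, 0, 0, 0]],
  ],
)

```text
time: 4.68
tool_pos: [0.4491, -0.0189, 0.1803]
orientation: [-90.1, -0.3, -9.7]
contact_force: [-4.5, -9.8, 35.1]
finger_gap: 0.0401
```

```bash
python3 - <<'E'
from h import *
o=observe();print(o["tool_pos"],o["orientation"],o["contact_force"])
for n in("side",):
    p,d=grab_frame(n);cv2.imwrite(f"pics/{n}3.png",cv2.resize(p[60:260,200:440,::-1],None,fx=3,fy=3))
E
```

```text
[ 0.4490875  -0.01887617  0.18031076] [-90.0752451   -0.34107696  -9.66214285] [-4.4996544  -9.7846629  35.08058281]
```

View pics/side3.png

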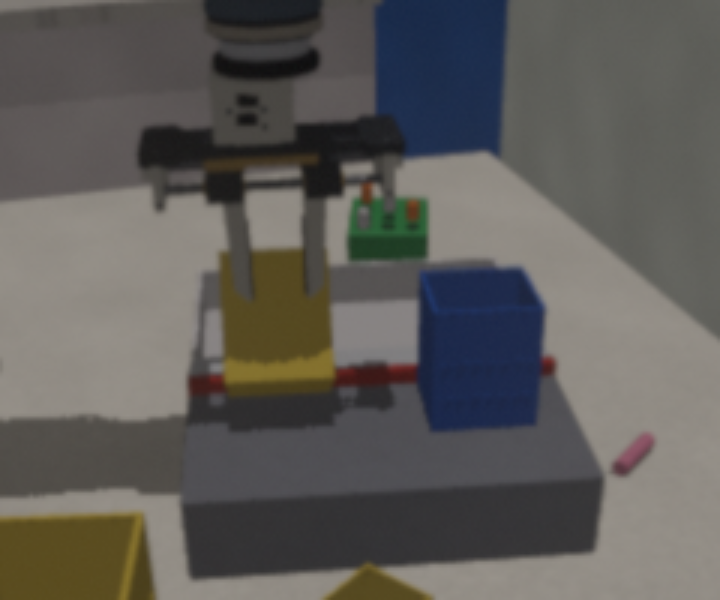

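Vertical force is now 35 N. It is directed radially from the bar pivot, because my path is a chord inside the arc and the finger sticks to the wall. The box is tilted about 35° and stays straight. I'll relieve it upward first and then follow the arc.

send_rows(
  targets=[
    [[0, 0, 0.002, 0, 0, 0], [0, 0, 0.004, 0, 0, 0], [0.0003, 0.002, 0.005, 0, 0, 0], [0.0007, 0.004, 0.006, 0, 0, 0]],
  ],
)

```text
time: 5.22
tool_pos: [0.4473, -0.0137, 0.1833]
orientation: [-90.0, 0.1, -9.7]
contact_force: [0.2, -0.0, -0.1]
finger_gap: 0.04
```

```bash
python3 - <<'E'
from h import *
o=observe();print(o["tool_pos"],o["contact_force"])
for n in("side",):
    p,d=grab_frame(n);cv2.imwrite(f"pics/{n}4.png",cv2.resize(p[60:260,200:440,::-1],None,fx=3,fy=3))
E
```

```text
[ 0.44733753 -0.01373636  0.18331932] [ 0.1512464  -0.01872011 -0.12524189]
```

View pics/side4.png

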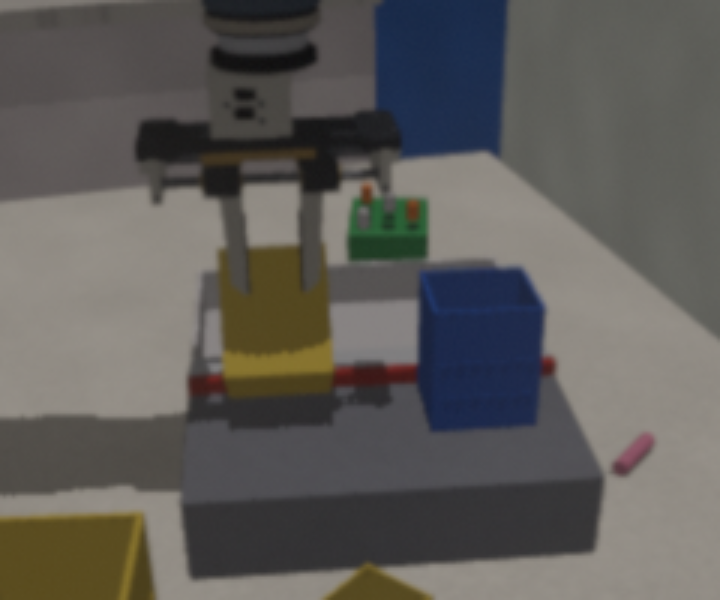

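The force is gone and the box has tilted further, still square. I'll continue along the arc.

send_rows(
  targets=[
    [[0.0007, 0.004, 0.001, 0, 0, 0], [0.0013, 0.008, 0.002, 0, 0, 0], [0.002, 0.012, 0.003, 0, 0, 0], [0.0027, 0.016, 0.004, 0, 0, 0], [0.0034, 0.02, 0.004, 0, 0, 0]],
  ],
)

```text
time: 5.9
tool_pos: [0.4512, 0.0062, 0.1877]
orientation: [-90.0, -0.0, -9.7]
contact_force: [0.5, -0.1, -0.2]
finger_gap: 0.0402
```

```bash
python3 - <<'E'
from h import *
o=observe();print(o["tool_pos"],o["contact_force"])
for n in("side",):
    p,d=grab_frame(n);cv2.imwrite(f"pics/{n}5.png",cv2.resize(p[60:260,200:440,::-1],None,fx=3,fy=3))
E
```

```text
[0.45115187 0.00620598 0.1877004 ] [ 0.49900852 -0.14874618 -0.21381982]
```

View pics/side5.png

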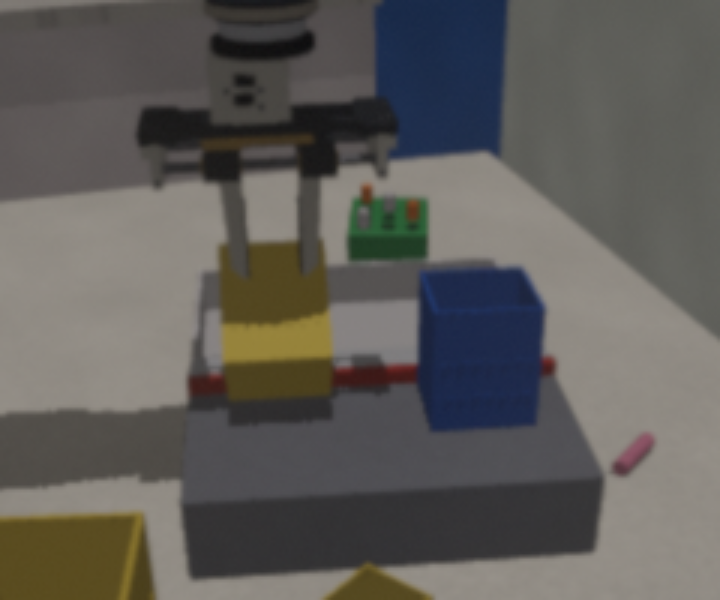

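The box is near balance, with its bottom face now broad in view. I'll keep going.

send_rows(
  targets=[
    [[0.0007, 0.004, 0, 0, 0, 0], [0.0013, 0.008, 0, 0, 0, 0], [0.002, 0.012, 0, 0, 0, 0], [0.0027, 0.016, 0, 0, 0, 0], [0.0034, 0.02, 0, 0, 0, 0], [0.0034, 0.02, 0, 0, 0, 0]],
  ],
)

```text
time: 6.7
tool_pos: [0.4545, 0.0262, 0.1876]
orientation: [-90.0, -0.0, -9.7]
contact_force: [0.9, -0.5, 0.3]
finger_gap: 0.0396
```

```bash
python3 - <<'E'
from h import *
o=observe();print(o["tool_pos"],o["contact_force"])
for n in("side",):
    p,d=grab_frame(n);cv2.imwrite(f"pics/{n}6.png",cv2.resize(p[60:260,200:440,::-1],None,fx=3,fy=3))
E
```

```text
[0.45453265 0.02618265 0.18763508] [ 0.93071734 -0.52382096  0.3171387 ]
```

View pics/side6.png

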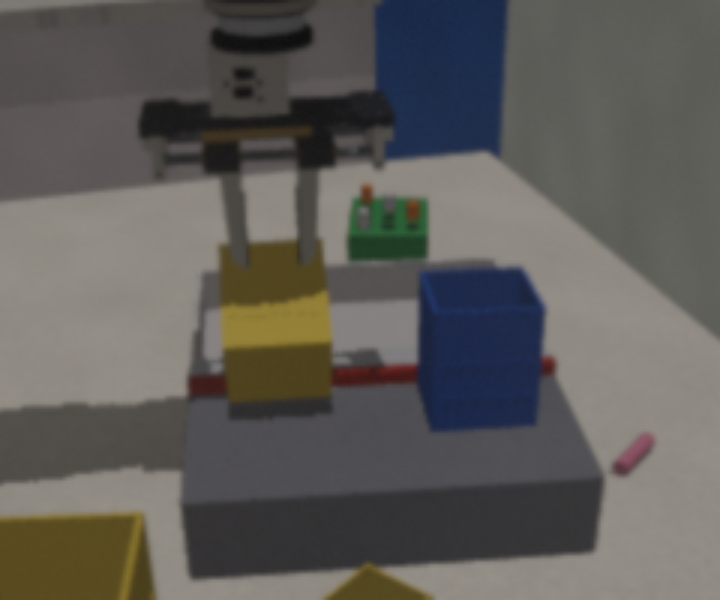

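send_rows(
  targets=[
    [[0.0007, 0.004, 0, 0, 0, 0], [0.0013, 0.008, 0, 0, 0, 0], [0.002, 0.012, 0, 0, 0, 0], [0.0027, 0.016, 0, 0, 0, 0], [0.0034, 0.02, 0, 0, 0, 0], [0.0034, 0.02, 0, 0, 0, 0]],
  ],
)

```text
time: 7.5
tool_pos: [0.4579, 0.0462, 0.1876]
orientation: [-90.0, 0.0, -9.7]
contact_force: [0.0, -0.1, 0.1]
finger_gap: 0.0396
```

```bash
python3 - <<'E'
from h import *
o=observe();print(o["tool_pos"],o["contact_force"])
for n in("side",):
    p,d=grab_frame(n);cv2.imwrite(f"pics/{n}7.png",cv2.resize(p[60:260,200:440,::-1],None,fx=3,fy=3))
E
```

```text
[0.45790513 0.04618195 0.18763322] [ 0.01741607 -0.12824013  0.13383693]
```

View pics/side7.png

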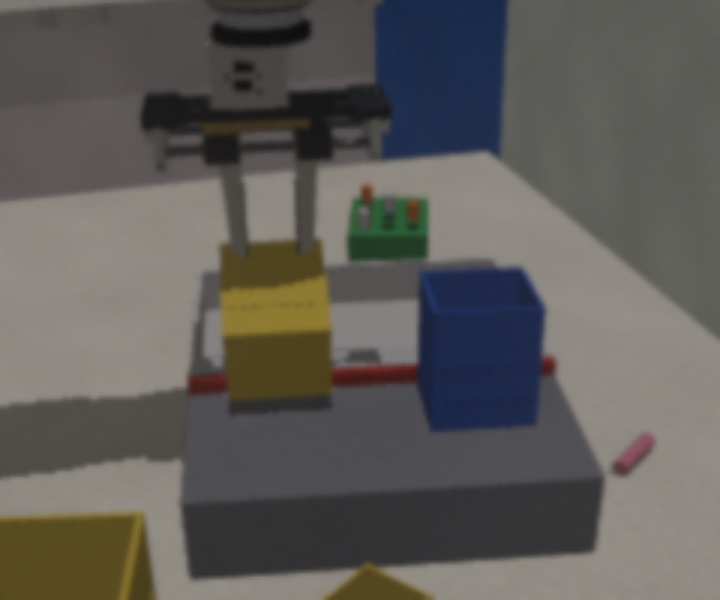

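```bash
cat > m.py <<'E'
from h import *
import sys
o=observe();print(o["time"],o["tool_pos"],o["contact_force"])
p,d=grab_frame("side");im=p[:,:,::-1].copy();hsv=cv2.cvtColor(im,cv2.COLOR_BGR2HSV)
m=cv2.inRange(hsv,(18,90,20),(35,255,255));w=np.zeros_like(m);w[135:200,268:314]=m[135:200,268:314]
v,u=np.nonzero((w>0)&(d>0));P=pts("side",np.c_[u,v],d[v,u])
C=np.array([.4445,-.0275]);s=(P[:,:2]-C)@[.168,.986]
for r in range(138,198,4):
    k=np.abs(v-r)<2
    if k.sum()>8: print(r,"s %.3f z %.3f"%(np.median(s[k]),np.median(P[k,2])))
E
python3 m.py
python3 - <<'E'
from h import *
for n in("top","wrist"):
    p,d=grab_frame(n);
    cv2.imwrite(f"pics/{n}7.png",cv2.resize(p[100:285,110:350,::-1],None,fx=3.2,fy=3.2) if n=="top" else p[:,:,::-1])
E
```

```text
7.55 [0.45791322 0.04602534 0.18764484] [-0.69707338 -0.04769739  0.26594434]
142 s 0.087 z 0.190
146 s 0.075 z 0.185
150 s 0.061 z 0.180
154 s 0.048 z 0.175
158 s 0.036 z 0.170
162 s 0.023 z 0.166
166 s 0.012 z 0.160
170 s 0.001 z 0.156
174 s 0.003 z 0.144
178 s 0.008 z 0.130
182 s 0.013 z 0.117
186 s 0.019 z 0.102
190 s 0.025 z 0.088
```

View pics/top7.png

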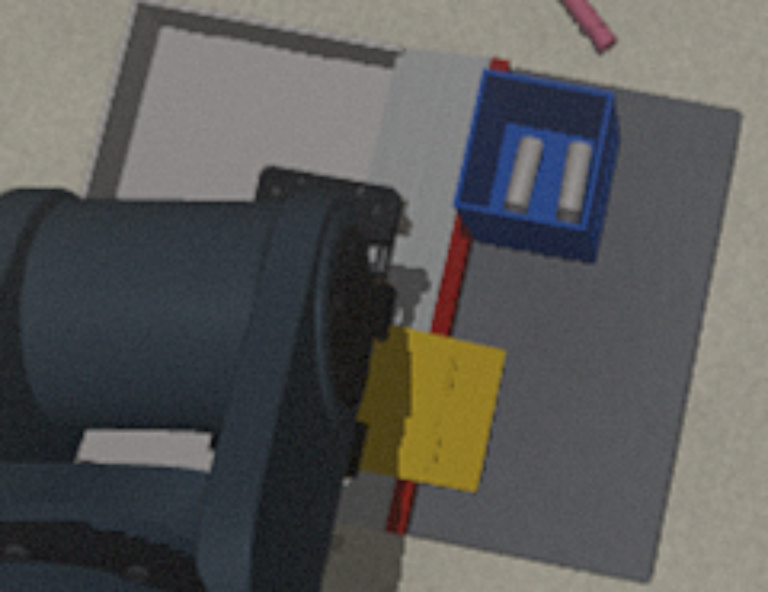

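View pics/wrist7.png

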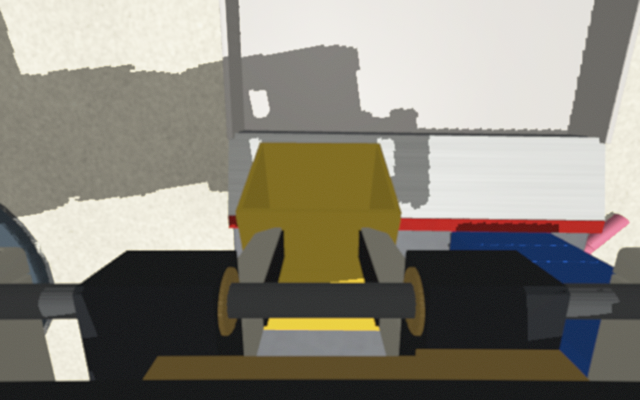

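```bash
python3 m.py
```

```text
7.7 [0.45787205 0.04585743 0.18765471] [-0.09555333  1.0779686   1.1600612 ]
142 s 0.087 z 0.190
146 s 0.075 z 0.185
150 s 0.061 z 0.180
154 s 0.048 z 0.175
158 s 0.036 z 0.170
162 s 0.024 z 0.166
166 s 0.011 z 0.161
170 s 0.001 z 0.156
174 s 0.003 z 0.143
178 s 0.008 z 0.130
182 s 0.013 z 0.117
186 s 0.019 z 0.102
190 s 0.024 z 0.088
```

The box is static at about 68° (depth: back wall slope 22°, bottom edge 70°). It slipped back a little on the bar, so it needs more help. I'll press along the arc near its rim, forward and down.

send_rows(
  targets=[
    [[0.0008, 0.005, -0.003, 0, 0, 0], [0.0017, 0.01, -0.006, 0, 0, 0], [0.0025, 0.014, -0.009, 0, 0, 0], [0.003, 0.017, -0.012, 0, 0, 0]],
  ],
)

```text
time: 8.25
tool_pos: [0.4609, 0.0633, 0.1753]
orientation: [-90.0, 0.0, -9.7]
contact_force: [-0.6, -0.2, -0.3]
finger_gap: 0.04
```

```bash
python3 m.py
```

```text
8.25 [0.46087955 0.06326637 0.17533295] [-0.63913734 -0.20776679 -0.34015626]
150 s 0.108 z 0.159
154 s 0.054 z 0.172
158 s 0.051 z 0.163
162 s 0.049 z 0.153
166 s 0.046 z 0.144
170 s 0.043 z 0.134
174 s 0.041 z 0.124
178 s 0.038 z 0.115
182 s 0.035 z 0.105
186 s 0.033 z 0.098
```

The bottom face now leans forward: s rises from 0.033 to 0.054 over 75 mm, so about 105°. The box has fallen over. I'll retract upward and look.

send_rows(
  targets=[
    [[0, 0, 0.04, 0, 0, 0], [0, 0, 0.09, 0, 0, 0], [0, -0.05, 0.12, 0, 0, 0], [-0.005, -0.11, 0.12, 0, 0, -0.1], [-0.01, -0.17, 0.12, 0, 0, -0.2], [-0.015, -0.23, 0.12, 0, 0, -0.3], [-0.015, -0.25, 0.12, 0, 0, -0.3], [-0.015, -0.25, 0.12, 0, 0, -0.3]],
  ],
)

```text
time: 9.3
tool_pos: [0.4458, -0.1876, 0.2954]
orientation: [-90.0, 0.0, -26.9]
contact_force: [-0.4, -0.1, -0.4]
finger_gap: 0.04
```

```bash
python3 m.py; python3 - <<'E'
from h import *
for n in("top","side"):
    p,d=grab_frame(n);np.save(f"pics/{n}8.npy",d);cv2.imwrite(f"pics/{n}8f.png",p[:,:,::-1])
    cv2.imwrite(f"pics/{n}8.png",cv2.resize(p[90:285,110:350,::-1] if n=="top" else p[100:260,200:440,::-1],None,fx=3,fy=3))
E
```

```text
9.3 [ 0.4458232  -0.18758758  0.29537923] [-0.41561618 -0.09601033 -0.39087121]
150 s 0.109 z 0.159
154 s 0.054 z 0.172
158 s 0.052 z 0.163
162 s 0.049 z 0.154
166 s 0.046 z 0.144
170 s 0.043 z 0.134
174 s 0.041 z 0.125
178 s 0.038 z 0.115
182 s 0.035 z 0.105
186 s 0.034 z 0.098
```

View pics/top8.png

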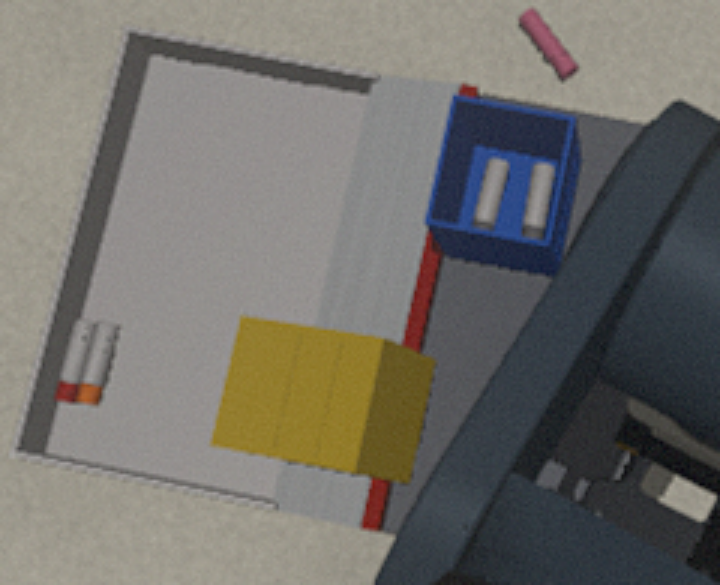

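View pics/side8.png

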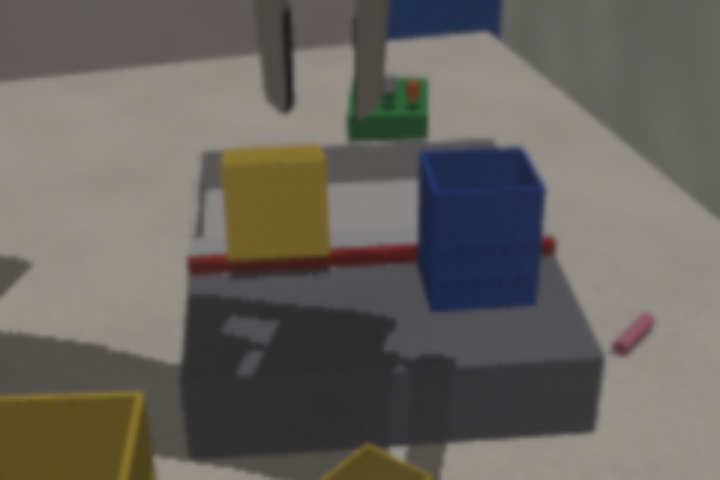

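The top view shows the yellow box lying on the apron, mouth to the tray. Both tubes (red cap at crop (68,390), orange at (89,393)) are in the tray at the far wall, and blue is standing. Next come the numeric checks.

```bash
python3 - <<'E'
from h import *
im=cv2.imread("pics/top8f.png");d=np.load("pics/top8.npy");hsv=cv2.cvtColor(im,cv2.COLOR_BGR2HSV)
def P(m,x0,y0,x1,y1):
    w=np.zeros_like(m);w[y0:y1,x0:x1]=m[y0:y1,x0:x1];v,u=np.nonzero((w>0)&(d>0));return pts("top",np.c_[u,v],d[v,u])
b=P(cv2.inRange(hsv,(105,90,20),(130,255,255)),240,110,310,190);t=b[(b[:,2]>.165)&(b[:,2]<.195)]
print("blue",cv2.minAreaRect(t[:,:2].astype(np.float32)*1000))
y=P(cv2.inRange(hsv,(18,90,20),(35,255,255)),175,190,262,260)
C=np.array([.4445,-.0275]);s=(y[:,:2]-C)@[.168,.986]
k=s>.065
A=np.c_[s[k],np.ones(k.sum())];f=np.linalg.lstsq(A,y[k,2],rcond=None)[0];print("upper slope deg",np.degrees(np.arctan(f[0])),s[k].min(),s[k].max(),y[k,2].max())
print("rect",cv2.minAreaRect(y[k][:,:2].astype(np.float32)*1000))
sm=(s[k].max()+.054)/2; a=np.arctan(f[0]);print("box centre s,z",sm+.04*np.sin(a),f[0]*sm+f[1]-.04*np.cos(a))
for n,lo,hi in(("red",(0,120,50),(7,255,255)),("orange",(8,120,50),(18,255,255))):
    q=P(cv2.inRange(hsv,lo,hi),120,180,160,230);print(n,len(q),np.median(q,0),q[:,2].max())
g=P(cv2.inRange(hsv,(0,0,125),(180,60,255)),128,195,152,224);print("white top z",np.percentile(g[:,2],[5,50,95]))
E
```

```text
blue ((601.9888305664062, -56.13772201538086), (80.83618927001953, 87.25946807861328), 79.43404388427734)
upper slope deg -22.47090261006997 0.06500729660591906 0.18939985430839637 0.1695746652627273
rect ((472.82464599609375, 96.60470581054688), (124.67182159423828, 98.45587158203125), 79.89347076416016)
box centre s,z 0.10641135934630362 0.11044771159303679
red 35 [0.47140327 0.26761046 0.04354386] 0.047995532959219614
orange 46 [0.47021286 0.25104241 0.04340735] 0.04765623615524738
white top z [0.02726271 0.04144335 0.04647621]
```

```bash
python3 -c "
from station import *
o=observe();print(o['time'],o['contact_force']);print(finish_job())"
```

```text
9.45 [ 0.17933349 -0.05042368  0.28504746]
the job is handed in; nothing more can be done
None
```

I tipped the middle-sized yellow box over the stop bar with two finger flanks on its back wall, and handed the job in at 9.45 s. `finish_job` gave no verdict.

**During the push:**
- **Force peak:** my path ran inside the box's tipping arc and the vertical force reached 35 N. I eased the tool upward and the force dropped to zero.
- **Box stalled:** the box did not fall by itself past 50°. It stopped at about 68°, so I followed it forward and down near the rim until it dropped.

**Last checks:**
- **Yellow box:** it lies on the apron, mouth to the tray, its edges within about 1° of the blue box's. The side view puts it about 105° from upright. Its centre is roughly 0.11 to 0.12 m high and about 0.1 m ahead of the blue box's.
- **One disagreement:** a slope fit from the top view gave 22° for the box's upper face, against 15° from the side view. I trust the side view because the fit probably took in pixels from the box's edges. Both readings are inside the allowed range.
- **Tubes:** the red and orange tubes both lie in the tray with their tops at about 46 mm, which puts their centres at about 38 mm.
- **Blue box:** it is upright, and its rim centre moved less than 1 mm.
- **Arm:** it is clear of everything, with the contact force near zero.

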